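# Pop the touch-top bin and sweep the used coffee capsules in

## Task

Press down on the touch spot of the closed lid of the waste bin that hangs on the front edge of the worktop, so that its catch lets go and the lid springs up. Then push the two used coffee capsules across the worktop and over its edge into the open bin, without gripping or lifting them. Leave the mug, the spice jar and the soap bottle where they stand, and leave the lid standing open.

Things in the scene. Friction and masses are not known exactly. Their poses are not given: they have to be found in the camera images.
- bin: Black plastic waste bin with a steel rim band, 180 (x) x 240 (y) x 140 mm high, walls 4 mm. It hangs outside the worktop, square to its front edge, near wall 4 to 8 mm beyond the edge; fixed, its place along the edge varies. Origin: centre of its underside; x away from the robot, z up.
- worktop_edge (a point): A point on the worktop's front edge, the far one seen from the robot: the straight line x = 0.56, parallel to y, on which the bin hangs. The worktop's tiled top is at z = 0, 35 mm thick.
- bin_mouth (a point): Centre of the bin's mouth at rim height, 45 mm below the worktop's top. The mouth is 172 mm (x) by 232 mm (y), covered while the lid is closed. A grey catch housing, 60 mm wide, juts 14 mm into it at the middle of the near wall; its sloping top sheds what falls on it. A sprung buffer pin, 8 mm thick, stands in each near corner.
- lid (a joint): Angle of the lid, hinged along the bin's far side. 0: closed, level, locked by the catch. Pushing the touch spot about 3 mm down (about 4 N; hard stop at 4.5 mm, -0.033 rad) frees it; it then follows the finger up (4 N at first, soon 1 N) and, when the finger is out of its way, swings to 1.45 rad, nearly upright, in about 1 s, and stays. Once sprung it does not catch again.
- lid_hinge (a point): Middle of the lid's hinge line (parallel to y), 84 mm beyond the bin's centre and 35 mm below the worktop's top. The lid is a flat black plate, 180 mm (x) by 242 mm (y), 8 mm thick; open, it stands about 140 mm above the worktop's top here.
- lid_spot (a point): Centre of the round steel touch spot (34 mm across) on the lid's top face, 40 mm from its near edge, at mid-width; while the lid is closed, 31 mm below the worktop's top. It moves with the lid.
- capsule_copper: Used coffee capsule of copper-coloured metal, 12 to 24 g, 28.5 mm high, standing on its flat rim flange of 37 mm diameter and tapering to 24 mm at the shoulder. Origin: centre of its underside; z up as it stands.
- capsule_green: The same capsule in green.
- mug: Blue ceramic mug, 80 mm across, 95 mm high, handle at its own +y; bystander. Origin: centre of its underside.
- spice_jar: Amber glass spice jar with a red cap, 48 mm across, 105 mm high; bystander. Origin: centre of its underside.
- soap: Orange dish-soap bottle with a white cap, 60 mm across, 170 mm high; bystander. Origin: centre of its underside.
Not all that is in view belongs to the job. There is more than one size of the capsule_copper; the job needs the smaller. Of the things that look like the capsule_green, take the one that is nearest to the robot's base at the start.

How it is judged:
By the outcome, as a careful person would: the job done as asked, in the order asked, and still so for the second after the job is handed in, with the robot touching nothing.
It also fails if it takes over 54 s, if anything falls off the work surface, if the arm or the gripper's body presses on something with over 40 N, if the wrist force passes 120 N, or if a joint passes its speed limit or range.

## Robot

A 6-joint arm with a two-finger parallel gripper is mounted at the origin on the work surface. World frame = base frame: x ahead of the robot, y to its left, z up, the work surface at z = 0. Lengths are in mm, angles in rad, forces in N, time in s.
With the tool pointing down it reaches from about 400 to 925 mm from the base axis. Payload 12.5 kg.
Tool frame: the origin (TCP) lies at the very end of the fingers, on their centre line; the grasp point (between the pads) lies 19 mm behind it; z points along the fingers, y is the line along which they close (so a half turn about z gives the same grasp; the last joint's range is limited). The gripper opens to 95 mm and grips with 3 to 60 N. Pads are 20 mm wide; open, the fingers measure 119 mm over their backs; the gripper's body (75 mm by 180 mm) begins 59 mm behind the grasp point.
Start: joints at [-1.403, 0.491, 1.559, -0, 1.092, -0.106], TCP at [169.017, -601.731, 214.661] pointing down, gripper open.
Joint ranges: [-3.1, 3.1], [-0.84, 2.19], [0.05, 2.79], [-1.13, 4.28], [0.06, 2.93], [-2.69, 2.69]. Speed limits (rad/s): [2.22, 2.22, 2.79, 3.14, 3.14, 3.14].

## Interface

Orientations are given as [roll, pitch, yaw] about the fixed x, y, z axes, in that order (R = Rz(yaw) Ry(pitch) Rx(roll)).
In Python, from cell import state, imaging, env, spot_in, mark_of gives the robot as it stands. The module is installed in compiled form; this text tells all that it offers.
- The arm moves only by the tool step_arm, never from a script. Its argument "increments" is a list of rows, each an object with "slide": the shift along the tool's x, y, z in m, a list of three; "roll": the turn about the tool's z in rad. A call has 1 to 5 rows; each row is the pose to reach, as a shift and turn from the pose commanded when the call began, along the tool's axes at that moment; what a row does not reach only later rows make up. A row lasts 1/8 s, in which the tool goes at most 62.5 mm and 10.7 degrees, less where a joint would pass 70% of its speed; a pose out of reach is approached as far as the arm can. A call with a gripper value outside its range is refused whole. "fingers" is the opening, from 0 (shut) to 1 (fully open), set as the call begins (left out, the last holds). The fingers move at their own pace and stop on an object; the grip force is fixed at half the most. Time passes only in rows, so rows that repeat a pose let the fingers close. It gives the time, the measured TCP pose, the force, the opening and the grip force at its end, in the units of the state.
- state(): the state, without advancing time (a new reading comes with each control period).
- imaging.read_camera(name): name is "side" or "top" or "wrist"; returns a dict with "color" (400x640x3 uint8, red, green, blue), "z_map" (400x640 float32, mm along the optical axis (not along the pixel's ray), 0 where there is no reading), "intrinsics" (3x3 intrinsics, pixels), "distortion" ([k1, k2, p1, p2, k3] as OpenCV has them; the pictures are not rectified), "camera_from_world" (4x4, takes a point from world to camera coordinates). Camera axes: x right, y up, looking along -z (the intrinsics and any distortion apply to the point x, -y, -z); pixel columns grow to the right and rows downward; lengths in mm; the calibration is good to about 2 mm. A picture is of the moment at which its call begins.
- env.job_done(): hands the job in; it is judged then, once.
Trained networks look in the newest picture that a camera, given by its name, has taken for a name from the list of things; names that differ only in an ending like _2 or _b are one class to them, and where a whole thing is asked for, a point or a joint stands for the part that bears it (a point fixed in the world has none). Each returns a list of dicts, best first, with "confidence" (0 to 1); they miss things now and then, are a little off and sometimes report something else, mostly with a low value. They report only what shows in the picture. A call takes as long as a camera call. They do not tell look-alikes from the thing itself.
- spot_in(camera, target): "bbox" ([left, top, right, bottom] in pixels, round what is visible of it).
- mark_of(camera, target): "uv" ([column, row] in pixels: a listed point, or the origin of a listed thing).
The state is a dict: "t": time; "joints": joint angles; "qvel": joint speeds; "tau": joint torques, N m; "eef_pos": TCP position; "tcp_rot": TCP orientation; "ft_force": force on the tool from outside, world axes, zero at the start; "moment": the same for the moment, N m; "opening": opening from 0.0 (shut) to 1.0 (fully open); "grip_force": force on a finger pad.
Only numpy, scipy, OpenCV 4.12 (cv2) and the standard library are available. Lean on these libraries where they do the work, as an engineer would, in place of code of your own. Each camera call takes 0.05 s, during which the arm holds its last target. There are 200 camera calls.

## Working session

There is one attempt and no reset: what is moved stays moved. The work goes in short steps, Python scripts to look and compute and a tool call to move; the robot and the scene stay as the last step left them, time stands still between calls to the robot, and variables do not carry over. Pictures are saved under pics/ and viewed, at most 10 in all, crops included, and the job is handed in when it is done.

Besides the shell and the picture viewer there is one more tool, called after "Request:" as name(argument=value, ...), one argument or row to a line, values as JSON. step_arm: Moves the arm, as the interface text tells. Its arguments: {"type":"object","properties":{"increments":{"type":"array"},"fingers":{"type":"number"}},"required":["increments"]}

```bash
mkdir -p pics
cat > h.py <<'E'
import numpy as np, cv2
from cell import state, imaging, env, spot_in, mark_of
def w2p(c,P):
    P=np.atleast_2d(P); T=np.array(c["camera_from_world"]); q=P@T[:3,:3].T+T[:3,3]
    q=q*[1,-1,-1]
    return cv2.projectPoints(q.reshape(-1,1,3),np.zeros(3),np.zeros(3),np.array(c["intrinsics"]),np.array(c["distortion"]))[0].reshape(-1,2)
def ray(c,uv):
    n=cv2.undistortPoints(np.array(uv,float).reshape(-1,1,2),np.array(c["intrinsics"]),np.array(c["distortion"])).reshape(-1,2)
    T=np.array(c["camera_from_world"]);R=T[:3,:3]
    d=np.c_[n[:,0],-n[:,1],-np.ones(len(n))]@R
    return -R.T@T[:3,3],d
def onz(c,uv,z):
    o,d=ray(c,uv); return o+d*((z-o[2])/d[:,2])[:,None]
def depthp(c,uv):
    o,d=ray(c,uv); uv=np.round(np.atleast_2d(uv)).astype(int)
    return o+d*c["z_map"][uv[:,1],uv[:,0]][:,None]
E
python3 - <<'E'
from h import *
ims=[]
for n in ["top","side"]:
    c=imaging.read_camera(n); cv2.imwrite(f"pics/{n}0.png",c["color"][:,:,::-1])
    for t in ["bin","lid","capsule_copper","capsule_green","mug","spice_jar","soap"]:
        for d in spot_in(n,t)[:5]:
            b=d["bbox"]; m=[(b[0]+b[2])/2,(b[1]+b[3])/2]
            print(n,t,round(d["confidence"],2),np.round(b),depthp(c,[m])[0].round())
    for t in ["lid_spot","bin_mouth","lid_hinge","capsule_copper","capsule_green"]:
        z={"lid_spot":-31,"bin_mouth":-45,"lid_hinge":-35}.get(t,0)
        for d in mark_of(n,t)[:5]: print(n,t,round(d["confidence"],2),np.round(d["uv"]),onz(c,[d["uv"]],z)[0].round(1))
s=state();print(s["eef_pos"],s["tcp_rot"],s["t"])
E
```

```text
top bin 0.63 [269. 122. 354. 188.] [659. -31. -30.]
top bin 0.59 [422. 235. 452. 257.] [ 424. -343.  106.]
top lid 0.83 [265. 122. 351. 189.] [658. -22. -32.]
top lid 0.44 [420. 236. 451. 256.] [ 423. -341.  103.]
top capsule_copper 0.8 [288. 246. 305. 264.] [388.   1.  34.]
top capsule_copper 0.59 [258. 232. 272. 245.] [430.  84.  30.]
top capsule_green 0.49 [348. 205. 361. 215.] [ 508. -148.   26.]
top mug 0.96 [472. 247. 520. 292.] [ 356. -533.    5.]
top spice_jar 0.82 [426. 239. 453. 256.] [ 421. -348.  107.]
top soap 0.75 [268. 121. 352. 189.] [659. -28. -29.]
top soap 0.59 [121. 211. 168. 234.] [470. 362. 119.]
top lid_spot 0.81 [310. 172.] [611.5 -27.5 -31. ]
top bin_mouth 0.65 [312. 158.] [653.4 -33.5 -45. ]
top lid_hinge 0.91 [308. 126.] [741.8 -21.5 -35. ]
top capsule_copper 0.59 [263. 237.] [430.5  94.3   0. ]
top capsule_copper 0.54 [296. 253.] [390.2   3.4   0. ]
top capsule_green 0.71 [320. 233.] [445.4 -58.6   0. ]
top capsule_green 0.55 [351. 212.] [ 503.2 -142.5    0. ]
top capsule_green 0.49 [488. 262.] [ 373.4 -511.9    0. ]
side bin 0.93 [259. 165. 333. 235.] [62
[... 152 characters left out ...]
.44 [342. 219. 360. 238.] [371.  24.  28.]
side capsule_green 0.49 [346. 201. 357. 211.] [431. -54.  24.]
side spice_jar 0.29 [226. 251. 249. 303.] [438. 387. 107.]
side soap 0.98 [225. 251. 253. 303.] [436. 384. 106.]
side lid_spot 0.96 [311. 196.] [600.3 -39.5 -31. ]
side bin_mouth 0.59 [297. 192.] [661.1 -35.2 -45. ]
side lid_hinge 0.79 [279. 179.] [749.3 -32.8 -35. ]
side capsule_copper 0.73 [351. 231.] [380.3  11.4   0. ]
side capsule_copper 0.42 [319. 236.] [438.4  91.3   0. ]
side capsule_green 0.55 [353. 206.] [441.8 -74.8   0. ]
side capsule_green 0.53 [349. 188.] [ 509.  -133.2   -0. ]
[ 169.00836389 -601.6961066   214.61885891] [-3.14155405e+00 -3.90011161e-06  2.73744600e-01] 1.3
```

View pics/top0.png

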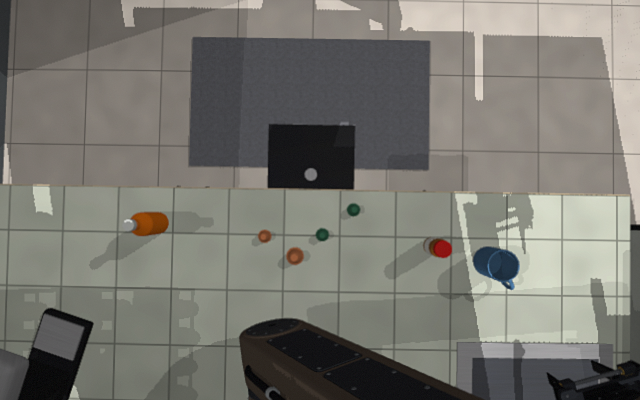

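View pics/side0.png

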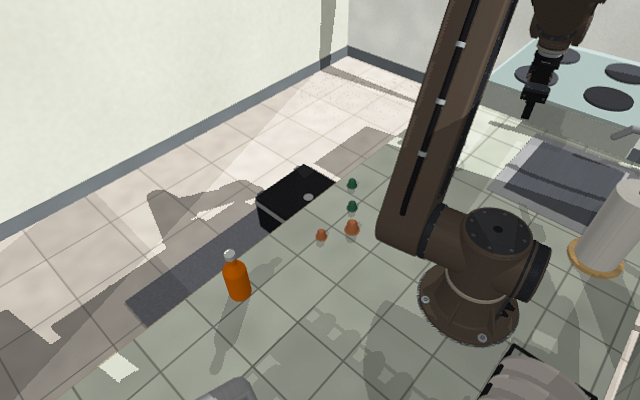

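The top view shows the bin at about (310,155) with its lid spot at (310,173). The two greens are at (322,235) and (353,210), the small copper at (264,236) and the big copper at (295,256). That makes the targets roughly copper (430,88) and green (443,-62), with the spot near (600,-28).

Request:
step_arm(
  increments=[
    {"slide":[0.045,-0.035,0],"roll":0.06},
    {"slide":[0.09,-0.07,0],"roll":0.12},
    {"slide":[0.135,-0.105,0],"roll":0.18},
    {"slide":[0.18,-0.14,0],"roll":0.24},
    {"slide":[0.225,-0.175,0],"roll":0.2737},
  ],
  fingers=0,
)

```text
t: 1.92
eef_pos: [339.2, -370.9, 214.9]
tcp_rot: [3.141, -0.0, -0.002]
ft_force: [0.4, -0.5, -0.1]
opening: 0.53
grip_force: 0.0
```

Request:
step_arm(
  increments=[
    {"slide":[0.035,-0.045,0]},
    {"slide":[0.07,-0.09,0]},
    {"slide":[0.105,-0.135,0]},
    {"slide":[0.14,-0.18,0]},
    {"slide":[0.17,-0.225,0]},
  ],
)

```text
invalid input at $.increments[0]: expected keys slide, roll
```

Request:
step_arm(
  increments=[
    {"slide":[0.02,-0.04,0]},
    {"slide":[0.03,-0.08,0]},
    {"slide":[0.03,-0.118,0]},
    {"slide":[0.03,-0.118,0]},
  ],
)

```text
invalid input at $.increments[0]: expected keys slide, roll
```

Run:
```python
from h import *
c=imaging.read_camera("wrist"); cv2.imwrite("pics/w1.png",c["color"][:,:,::-1])
for t in ["lid_spot","bin_mouth","lid_hinge","capsule_copper","capsule_green"]:
    z={"lid_spot":-31,"bin_mouth":-45,"lid_hinge":-35}.get(t,0)
    for d in mark_of("wrist",t)[:5]: print(t,round(d["confidence"],2),np.round(d["uv"]),onz(c,[d["uv"]],z)[0].round(1))
for t in ["capsule_copper","capsule_green"]:
    for d in spot_in("wrist",t)[:5]: print(t,round(d["confidence"],2),np.round(d["bbox"]))
print(state()["eef_pos"],state()["tcp_rot"])
```

```text
lid_hinge 0.2 [455. 129.] [ 373.6 -520.   -35. ]
capsule_green 0.79 [32. 67.] [443.5 -61.3   0. ]
capsule_green 0.93 [ 82.   1. 119.  16.]
capsule_green 0.84 [ 4. 54. 49. 90.]
[ 337.74474197 -373.33495526  214.5411387 ] [ 3.14146446e+00  6.27992500e-05 -1.24612260e-03]
```

View pics/w1.png

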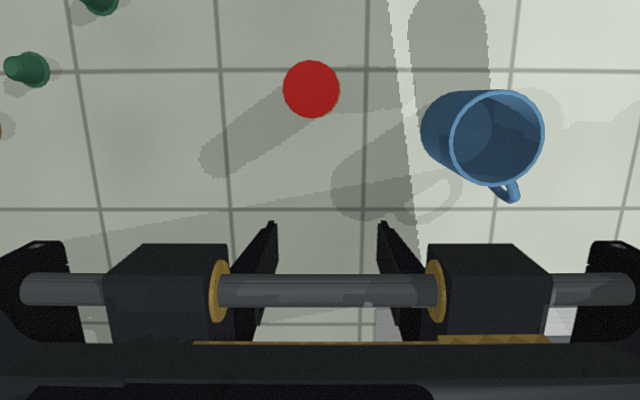

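The moves were refused because they lacked the roll key, so the arm is still over the sink side. The picture shows the mug at (490,135), the jar at (310,88) and the near green at (28,70), which comes out at (443,-61). The camera looks ahead of the tool.

Request:
step_arm(
  increments=[
    {"slide":[0.035,-0.045,0],"roll":0},
    {"slide":[0.07,-0.09,0],"roll":0},
    {"slide":[0.105,-0.135,0],"roll":0},
    {"slide":[0.14,-0.18,0],"roll":0},
    {"slide":[0.17,-0.225,0],"roll":0},
  ],
)

```text
t: 2.95
eef_pos: [509.3, -146.9, 214.5]
tcp_rot: [3.141, -0.0, -0.001]
ft_force: [0.3, 0.1, 0.2]
opening: 0.002
grip_force: 0.0
```

Request:
step_arm(
  increments=[
    {"slide":[0.02,-0.04,0],"roll":0},
    {"slide":[0.03,-0.08,0],"roll":0},
    {"slide":[0.03,-0.118,0],"roll":0},
    {"slide":[0.03,-0.118,0],"roll":0},
  ],
)

```text
t: 3.45
eef_pos: [538.3, -28.5, 214.4]
tcp_rot: [-3.141, 0.0, 0.002]
ft_force: [-0.5, 0.0, 0.3]
opening: 0.003
grip_force: 0.0
```

Run:
```python
from h import *
c=imaging.read_camera("wrist"); cv2.imwrite("pics/w2.png",c["color"][:,:,::-1])
for t in ["lid_spot","bin_mouth","lid_hinge","capsule_copper","capsule_green"]:
    z={"lid_spot":-31,"bin_mouth":-45,"lid_hinge":-35}.get(t,0)
    for d in mark_of("wrist",t)[:5]: print(t,round(d["confidence"],2),np.round(d["uv"]),onz(c,[d["uv"]],z)[0].round(1))
print(state()["eef_pos"],state()["tcp_rot"])
```

```text
lid_spot 0.88 [327. 104.] [601.  -27.8 -31. ]
bin_mouth 0.56 [329.  52.] [659.3 -29.5 -45. ]
capsule_copper 0.74 [300. 145.] [558.8   1.1   0. ]
capsule_copper 0.64 [222. 251.] [434.8  96.2   0. ]
capsule_green 0.63 [434. 192.] [ 506.3 -147.6    0. ]
capsule_green 0.5 [356. 248.] [438.5 -62.3   0. ]
[538.32502775 -30.57180445 214.56124289] [ 3.14147396e+00  1.64589976e-05 -1.56738586e-03]
```

View pics/w2.png

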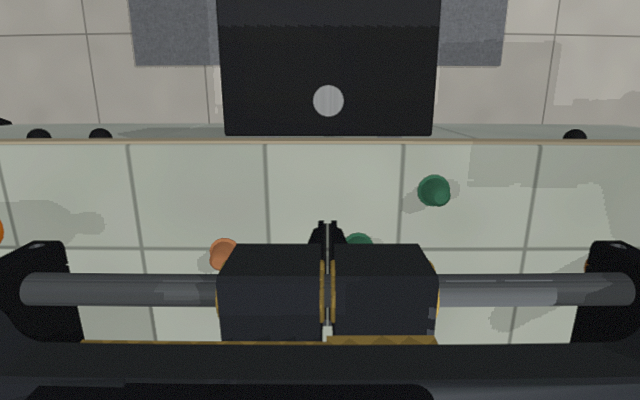

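The spot shows at (328,101), giving about (601,-28), which fits the sizes. The lid is square to the edge. Moving over the spot and down.

Request:
step_arm(
  increments=[
    {"slide":[0.04,0,0.04],"roll":0},
    {"slide":[0.062,-0.001,0.095],"roll":0},
    {"slide":[0.062,-0.001,0.15],"roll":0},
    {"slide":[0.062,-0.001,0.2],"roll":0},
    {"slide":[0.062,-0.001,0.23],"roll":0},
  ],
)

```text
t: 4.38
eef_pos: [599.4, -29.2, -18.0]
tcp_rot: [-3.141, 0.003, -0.001]
ft_force: [0.4, 0.5, 0.1]
opening: 0.004
grip_force: 0.0
```

Request:
step_arm(
  increments=[
    {"slide":[0,0,0.008],"roll":0},
    {"slide":[0,0,0.013],"roll":0},
    {"slide":[0,0,0.015],"roll":0},
  ],
)

```text
t: 4.75
eef_pos: [600.9, -28.7, -29.4]
tcp_rot: [3.141, -0.002, -0.0]
ft_force: [-0.3, -0.3, -0.5]
opening: 0.007
grip_force: 0.0
```

Request:
step_arm(
  increments=[
    {"slide":[0,0,0.002],"roll":0},
    {"slide":[0,0,0.004],"roll":0},
    {"slide":[0,0,0.0045],"roll":0},
  ],
)

```text
t: 5.12
eef_pos: [600.8, -28.5, -34.4]
tcp_rot: [3.141, -0.001, 0.0]
ft_force: [0.1, -1.4, 5.2]
opening: 0.006
grip_force: 2.3
```

Request:
step_arm(
  increments=[
    {"slide":[0,0,0.001],"roll":0},
    {"slide":[0,0,-0.06],"roll":0},
    {"slide":[-0.02,0,-0.12],"roll":0},
    {"slide":[-0.06,0,-0.165],"roll":0},
    {"slide":[-0.11,0,-0.19],"roll":0},
  ],
)

```text
t: 5.75
eef_pos: [489.6, -28.3, 156.8]
tcp_rot: [3.141, -0.002, 0.0]
ft_force: [-0.0, 0.0, -0.9]
opening: 0.009
grip_force: 0.0
```

Request:
step_arm(
  increments=[
    {"slide":[-0.03,-0.04,0],"roll":0.1},
    {"slide":[-0.06,-0.08,0],"roll":0.2},
    {"slide":[-0.08,-0.125,0],"roll":0.3},
  ],
)

```text
t: 6.12
eef_pos: [408.7, 97.5, 155.1]
tcp_rot: [3.141, 0.0, -0.304]
ft_force: [1.2, 0.9, -0.9]
opening: 0.007
grip_force: 0.0
```

Run:
```python
from h import *
for n in ["top","side","wrist"]:
    c=imaging.read_camera(n)
    if n!="side": cv2.imwrite(f"pics/{n}3.png",c["color"][:,:,::-1])
    for t in ["capsule_copper","capsule_green","lid_hinge"]:
        for d in mark_of(n,t)[:5]: print(n,t,round(d["confidence"],2),np.round(d["uv"]),onz(c,[d["uv"]],0)[0].round(1))
print(state()["eef_pos"],state()["tcp_rot"])
```

```text
top capsule_copper 0.52 [297. 259.] [374.7   2.6   0. ]
top capsule_copper 0.47 [264. 236.] [435.6  90.6   0. ]
top capsule_green 0.68 [322. 232.] [448.4 -64.5   0. ]
top capsule_green 0.44 [351. 209.] [ 510.7 -141.8    0. ]
top lid_hinge 0.82 [307. 128.] [729.7 -19.8   0. ]
side capsule_copper 0.72 [352. 232.] [375.2  12.8   0. ]
side capsule_copper 0.57 [320. 237.] [434.   91.6   0. ]
side capsule_green 0.5 [354. 206.] [441.  -75.4   0. ]
side capsule_green 0.38 [348. 188.] [ 509.3 -130.9    0. ]
side lid_hinge 0.81 [282. 180.] [710.5 -12.3   0. ]
wrist capsule_copper 0.61 [424. 177.] [382.6  10.    0. ]
wrist capsule_copper 0.6 [328. 150.] [434.1  88.8   0. ]
wrist capsule_green 0.63 [492.  89.] [442.4 -66.    0. ]
[410.46274482  96.09782536 154.98509782] [ 3.14144290e+00  1.93396254e-04 -3.00804488e-01]
```

View pics/top3.png

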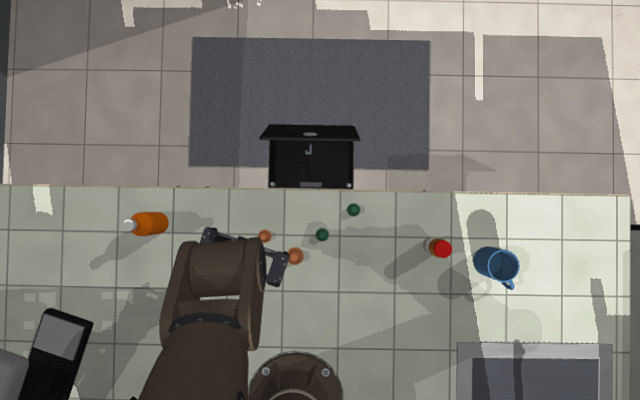

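The lid stands open at (310,132), the bin interior is exposed, and nothing else moved. The copper is at (434,90), so I'm lowering behind it with a 20 mm finger gap to cradle it.

Request:
step_arm(
  increments=[
    {"slide":[-0.009,-0.002,0.03],"roll":0},
    {"slide":[-0.009,-0.002,0.08],"roll":0},
    {"slide":[-0.009,-0.002,0.12],"roll":0},
    {"slide":[-0.009,-0.002,0.14],"roll":0},
    {"slide":[-0.009,-0.002,0.145],"roll":0},
  ],
  fingers=0.21,
)

```text
t: 7.35
eef_pos: [401.9, 100.9, 9.1]
tcp_rot: [3.141, 0.002, -0.3]
ft_force: [0.2, 1.4, -0.1]
opening: 0.212
grip_force: 0.0
```

Run:
```python
from h import *
c=imaging.read_camera("wrist"); cv2.imwrite("pics/w4.png",c["color"][:,:,::-1])
p=np.array([s["eef_pos"] for s in [state()]]); print(p,state()["tcp_rot"],state()["ft_force"])
for d in mark_of("wrist","capsule_copper"): print(d["confidence"],onz(c,[d["uv"]],0)[0].round(1))
```

```text
[[402.1174746  100.94543075   9.34286823]] [ 3.14095808e+00  1.32038524e-03 -3.00224568e-01] [0.08566834 0.19182184 0.60785478]
0.9 [383.7   8.4   0. ]
0.73 [433.5  93.5   0. ]
```

View pics/w4.png

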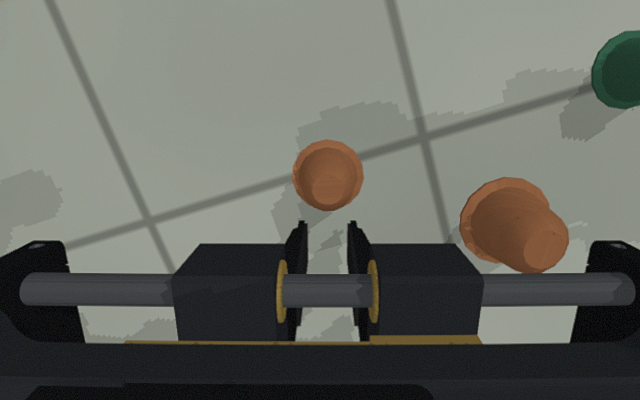

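The copper sits centred in front of the fingers at (328,175). Pushing it along tool x.

Request:
step_arm(
  increments=[
    {"slide":[0.005,0,0.0055],"roll":0},
    {"slide":[0.013,0,0.0055],"roll":0},
    {"slide":[0.025,0,0.0055],"roll":0},
    {"slide":[0.04,0,0.0055],"roll":0},
    {"slide":[0.055,0,0.0055],"roll":0},
  ],
)

```text
t: 8.07
eef_pos: [456.1, 84.5, 4.8]
tcp_rot: [-3.141, -0.001, -0.3]
ft_force: [-0.3, 0.7, 0.8]
opening: 0.208
grip_force: 0.1
```

Request:
step_arm(
  increments=[
    {"slide":[0.015,0,0],"roll":0},
    {"slide":[0.03,0,0],"roll":0},
    {"slide":[0.045,0,0],"roll":0},
    {"slide":[0.06,0,0],"roll":0},
  ],
)

```text
t: 8.57
eef_pos: [513.1, 66.9, 4.6]
tcp_rot: [3.141, -0.0, -0.3]
ft_force: [-0.8, -0.2, 0.4]
opening: 0.212
grip_force: 0.2
```

Run:
```python
from h import *
c=imaging.read_camera("wrist")
print(state()["eef_pos"],state()["tcp_rot"],state()["ft_force"])
for d in mark_of("wrist","capsule_copper"): print(d["confidence"],d["uv"],onz(c,[d["uv"]],0)[0].round(1))
```

```text
[515.00598308  66.42386003   4.7000041 ] [-3.14109098e+00 -2.01326751e-03 -3.00318984e-01] [ 1.5228136  -0.91336185  0.42182044]
0.55 [326.7, 201.1] [532.4  61.5   0. ]
```

Request:
step_arm(
  increments=[
    {"slide":[0.015,0,0],"roll":0},
    {"slide":[0.04,0,0],"roll":0},
    {"slide":[0.068,0,0],"roll":0},
    {"slide":[0.068,0,0],"roll":0},
    {"slide":[0.05,0,-0.04],"roll":0},
  ],
)

```text
t: 9.3
eef_pos: [558.6, 52.2, 42.7]
tcp_rot: [3.14, 0.005, -0.301]
ft_force: [-0.6, -0.4, 0.6]
opening: 0.216
grip_force: 0.0
```

Run:
```python
from h import *
print(state()["eef_pos"],state()["tcp_rot"],state()["ft_force"])
for n in ["top","side","wrist"]:
    c=imaging.read_camera(n)
    if n=="wrist": cv2.imwrite("pics/w5.png",c["color"][:,:,::-1])
    for t in ["capsule_copper","capsule_green"]:
        for d in mark_of(n,t): print(n,t,round(d["confidence"],2),np.round(d["uv"]),onz(c,[d["uv"]],0)[0].round(1))
```

```text
[558.62470898  52.22307707  42.68006083] [ 3.14017799  0.00470258 -0.30051505] [-0.62562724 -0.40850375  0.57447949]
top capsule_copper 0.77 [294. 255.] [385.5  10.    0. ]
top capsule_green 0.51 [322. 229.] [454.6 -63.3   0. ]
top capsule_green 0.41 [352. 210.] [ 509.2 -144.     0. ]
side capsule_copper 0.47 [351. 228.] [387.7   4.3   0. ]
wrist capsule_copper 0.6 [330. 133.] [607.9  35.9   0. ]
wrist capsule_green 0.55 [536. 320.] [441.2 -63.4   0. ]
wrist capsule_green 0.18 [410. 192.] [558.3  -0.7   0. ]
```

View pics/w5.png

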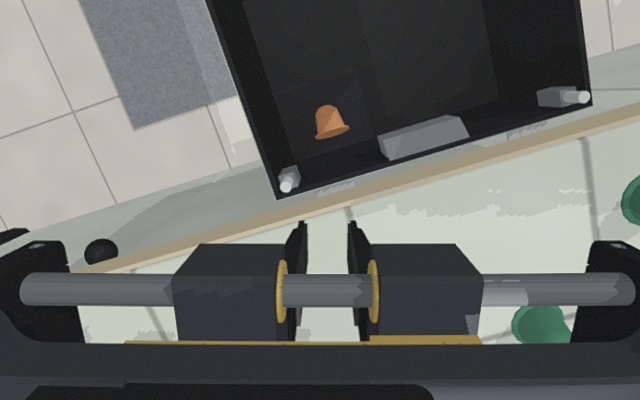

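The copper lies in the bin at (330,125). Next is the green at (443,-63), which I'll push with yaw -0.2 towards y of about -90, clear of both the catch housing and the look-alike.

Request:
step_arm(
  increments=[
    {"slide":[-0.01,0,-0.055],"roll":0},
    {"slide":[-0.04,0.04,-0.07],"roll":-0.05},
    {"slide":[-0.07,0.085,-0.07],"roll":-0.1},
    {"slide":[-0.1,0.13,-0.07],"roll":-0.1},
    {"slide":[-0.114,0.148,-0.07],"roll":-0.1},
  ],
)

```text
t: 10.38
eef_pos: [405.3, -56.3, 114.4]
tcp_rot: [3.142, 0.001, -0.201]
ft_force: [1.1, -0.1, 0.4]
opening: 0.211
grip_force: 0.0
```

Run:
```python
from h import *
c=imaging.read_camera("wrist"); p=state()["eef_pos"]; y=state()["tcp_rot"][2]; print(p,y)
for d in mark_of("wrist","capsule_green"):
    q=onz(c,[d["uv"]],0)[0]; e=(q-p)[:2]
    print(round(d["confidence"],2),q.round(1),"tool xy",e@[np.cos(y),np.sin(y)],e@[np.sin(y),-np.cos(y)])
```

```text
[404.09033928 -56.61342304 114.31788185] -0.20123475823234127
0.95 [ 507.9 -145.7    0. ] tool xy 119.51863143509571 66.5159145263373
0.59 [438.4 -61.4   0. ] tool xy 34.62386169512915 -2.150453683265308
```

Request:
step_arm(
  increments=[
    {"slide":[0,-0.001,0.04],"roll":0},
    {"slide":[0,-0.001,0.08],"roll":0},
    {"slide":[0,-0.001,0.1],"roll":0},
    {"slide":[0,-0.001,0.108],"roll":0},
    {"slide":[0.002,-0.001,0.1095],"roll":0},
  ],
)

```text
t: 11.1
eef_pos: [409.9, -54.5, 4.9]
tcp_rot: [3.142, 0.0, -0.2]
ft_force: [-0.2, -0.0, -0.6]
opening: 0.208
grip_force: 0.0
```

Request:
step_arm(
  increments=[
    {"slide":[0.006,0,0],"roll":0},
    {"slide":[0.014,0,0],"roll":0},
    {"slide":[0.026,0,0],"roll":0},
    {"slide":[0.04,0,0],"roll":0},
    {"slide":[0.055,0,0],"roll":0},
  ],
)

```text
t: 11.72
eef_pos: [464.5, -65.9, 5.3]
tcp_rot: [3.141, -0.0, -0.2]
ft_force: [-0.9, -0.1, 1.0]
opening: 0.213
grip_force: 0.4
```

Run:
```python
from h import *
c=imaging.read_camera("wrist"); p=state()["eef_pos"]; y=state()["tcp_rot"][2]; print(p,y,state()["ft_force"])
for d in mark_of("wrist","capsule_green"):
    q=onz(c,[d["uv"]],0)[0]; e=(q-p)[:2]
    print(round(d["confidence"],2),q.round(1),"tool xy",e@[np.cos(y),np.sin(y)],e@[np.sin(y),-np.cos(y)])
```

```text
[466.4756302  -66.45802755   5.29462406] -0.20011435367903063 [ 0.4149913  -1.10350902  0.54597757]
0.84 [ 508.8 -146.6    0. ] tool xy 57.44502016249322 70.10506235100826
0.79 [484.1 -69.4   0. ] tool xy 17.852882541586883 -0.618002170218748
```

Request:
step_arm(
  increments=[
    {"slide":[0.012,0,0],"roll":0},
    {"slide":[0.025,0,0],"roll":0},
    {"slide":[0.038,0,0],"roll":0},
    {"slide":[0.05,0,0],"roll":0},
  ],
)

```text
t: 12.32
eef_pos: [513.3, -75.8, 5.1]
tcp_rot: [3.141, -0.0, -0.2]
ft_force: [0.3, 0.1, -0.8]
opening: 0.21
grip_force: 0.1
```

Request:
step_arm(
  increments=[
    {"slide":[0.015,0,0],"roll":0},
    {"slide":[0.04,0,0],"roll":0},
    {"slide":[0.064,0,0],"roll":0},
    {"slide":[0.064,0,0],"roll":0},
    {"slide":[0.046,0,-0.04],"roll":0},
  ],
)

```text
t: 12.95
eef_pos: [555.9, -84.4, 43.1]
tcp_rot: [-3.141, 0.005, -0.2]
ft_force: [1.1, -0.2, 0.7]
opening: 0.21
grip_force: 0.0
```

Request:
step_arm(
  increments=[
    {"slide":[-0.03,0,-0.05],"roll":0},
    {"slide":[-0.05,0,-0.11],"roll":0},
    {"slide":[-0.06,0,-0.14],"roll":0},
    {"slide":[-0.06,0,-0.14],"roll":0},
  ],
)

```text
t: 13.45
eef_pos: [498.2, -72.6, 187.2]
tcp_rot: [3.141, -0.004, -0.2]
ft_force: [-0.3, -1.3, -0.1]
opening: 0.207
grip_force: 0.0
```

Run:
```python
from h import *
print(state()["eef_pos"],state()["ft_force"])
for n in ["top","wrist"]:
    c=imaging.read_camera(n); cv2.imwrite(f"pics/{n}6.png",c["color"][:,:,::-1])
    for t in ["capsule_copper","capsule_green"]:
        for d in mark_of(n,t): print(n,t,round(d["confidence"],2),np.round(d["uv"]),onz(c,[d["uv"]],0)[0].round(1))
```

```text
[498.21371428 -72.64888095 187.16060796] [-0.29263575 -1.30190667 -0.14980663]
top capsule_copper 0.42 [290. 184.] [576.3  23.7   0. ]
top capsule_green 0.45 [332. 180.] [587.  -88.1   0. ]
wrist capsule_copper 0.64 [236.  94.] [588.   -1.2   0. ]
wrist capsule_green 0.88 [397. 145.] [ 508.  -145.2    0. ]
wrist capsule_green 0.56 [324.  80.] [584.2 -86.1  -0. ]
```

View pics/wrist6.png

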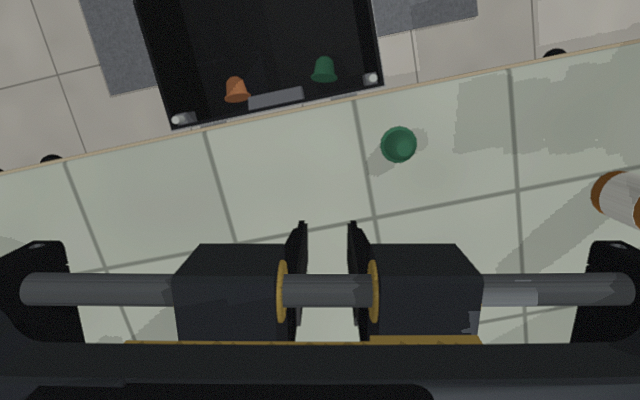

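View pics/top6.png

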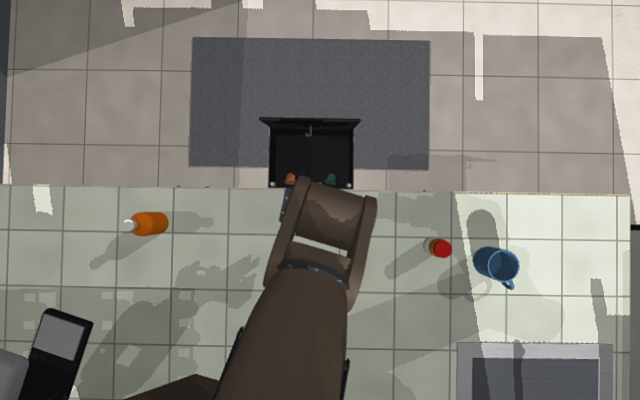

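Both capsules are in the bin, copper at (236,90) and green at (324,70). The lid is upright, the other objects haven't moved, and the arm is clear.

```bash
python3 -c "
from cell import env; print(env.job_done())"
```

```text
the job is handed in; nothing more can be done
None
```

The job is handed in: I sprang the lid by its touch spot and it stands open, both capsules went over the edge into the bin (seen there in the last pictures), and the mug, spice jar and soap bottle stayed where they were; the verdict itself was not reported back.

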